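# Shim the rocking bench supply

## Task

The bench power supply rocks because its front steel foot is too short. With the fingers, push the orange wedge shim along the bench, tip first, under that foot until the opposite foot comes down and the supply stands level and firm without rocking. Only push the shim, never lift it; do not lift the supply or shove it out of its place or disturb the other things on the bench.

Things in the scene. Friction and masses are not known exactly. Their poses are not given: they have to be found in the camera images.
- supply: grey bench power supply, 2.2 to 3 kg, on four domed feet; housing 260 (x) x 220 (y) x 105, its top 129 above the bench when level. Origin: centre of the footprint at the height of the three good feet's undersides. +x is the way the shim goes in; the black front panel is the -x face, 130 from the origin (knobs stick out 25). It starts leaning 3.4 degrees on to the short foot (sizes in mm)
- short_foot (a point): lowest point of the short bare-steel foot (good feet are black), at (-108, -88, 8) in the supply's frame. Domed, 14 radius, so the shim's tip rides under it. It starts on the bench at height 0 and must rise 8. It bears 5 to 7 N until the supply is level: the shim then takes 5 to 10 N to push in, rising to 12 to 18 N once all feet carry (sizes in mm)
- lifted_foot (a point): lowest point of the good foot diagonally opposite (its geom is supply_c5), at (108, 88, 0) in the supply's frame. It starts about 8 above the bench and comes down to height 0 as the short foot rises; then all four feet carry (sizes in mm)
- shim: loose orange wedge lying flat, 150 (x) x 44 (y), 60 to 130 g; top slopes from 2 high at the tip (+x end) to 22 at the tail. Origin: centre of underside. It starts before the front panel, tip roughly towards the short foot, off to a side and askew. The lifted foot touches down with the short foot 40 behind the tip; 43 to 48 is firm, and farther pushing only slides the supply. It stays where left (sizes in mm)
- shim_tip (a point): middle of the shim's thin end, 1 above the bench (sizes in mm)
- shim_tail (a point): middle of the shim's 44 wide, 22 high end face, 11 above the bench: the face to push on (sizes in mm)
- multimeter: yellow handheld multimeter lying on its back, 160 x 80 x 34; origin at the centre of its underside (sizes in mm). Leave alone
- solder_spool: upright aluminium spool, 60 across, 50 high; origin at the centre of its underside (sizes in mm). Leave alone
- screwdriver: blue-handled screwdriver lying flat, 190 long, about 25 thick; origin under its middle (sizes in mm). Leave alone
- screw_jar: clear jar with black lid, 60 across, 75 high; origin at the centre of its underside (sizes in mm). Leave alone
- mug: blue mug, 80 across, 90 high; origin at the centre of its underside (sizes in mm). Leave alone
- parts_tray: grey divided plastic tray, 150 x 110 x 35; origin at the centre of its underside (sizes in mm). Leave alone
- relay_box: small black relay box with coloured fuses on top, 55 x 50 x 35; origin at the centre of its underside (sizes in mm). Leave alone
Things that resemble listed ones, but are neither listed nor needed, are in the scene too. What is shaped like the shim but black, blue or turquoise is not meant.

How it is judged (in metres and radians):
At the end, for the whole second after the job is handed in: The supply is level within 0.5 degrees with the opposite foot down on the bench and carrying at least 0.4 N, the short foot raised by over 6 mm and bearing on the shim with at least 0.8 N, its middle within 20 mm of the shim's centre line; shim flat on the bench, everything at rest (height (world z) of lifted_foot below 0.0015 m and contact force between supply_c5 and anything else above 0.4 N and angle between supply's own z axis and vertical below 0.0087 rad and height (world z) of short_foot above 0.006 m and contact force between shim and supply above 0.8 N and y of short_foot in the frame of shim between -0.02 and 0.02 m and angle between shim's own z axis and vertical below 0.03 rad and linear speed of each of supply, shim below 0.01 m/s); the robot touches nothing.
It fails at once if the shim is lifted off the bench (height (world z) of shim above 0.012 m).
It fails at once if the supply is shoved along by more than 25 mm (distance of supply from where it was at the start of the episode above 0.025 m).
It fails at once if the supply is lifted or tipped much farther than it leaned at the start (angle between supply's own z axis and vertical above 0.1 rad or height (world z) of supply above 0.02 m).
It fails at once if a bystander is moved by more than 25 mm (distance of any of multimeter, solder_spool, screwdriver, screw_jar, mug, parts_tray, relay_box from where it was at the start of the episode above 0.025 m).
It also fails if it takes over 72 s, if anything falls off the work surface, if the arm or the gripper's body presses on something with over 40 N, if the wrist force passes 120 N, or if a joint passes its speed limit or range.

## Robot

A 6-joint arm with a two-finger parallel gripper is mounted at the origin on the work surface. World frame = base frame: x ahead of the robot, y to its left, z up, the work surface at z = 0. Lengths are in m, angles in degrees, forces in N, time in s.
With the tool pointing down it reaches from about 0.375 to 0.9 m from the base axis. Payload 3.1 kg.
Tool frame: the origin (TCP) lies at the very end of the fingers, on their centre line; the grasp point (between the pads) lies 19 mm behind it; x points along the fingers, z is the direction in which the jaws open and shut, and the axes are right-handed (so a half turn about x gives the same grasp; the last joint's range is limited). The gripper opens to 87 mm and grips with 3 to 60 N. Pads are 19 mm wide; open, the fingers measure 117 mm over their backs; the gripper's body (75 mm by 190 mm) begins 51 mm behind the grasp point.
Start: joints at [63.054, 30.224, 82.088, -0, 67.689, -10.227], TCP at [0.18, 0.599, 0.191] pointing down, gripper open.
Joint ranges: [-176.69, 176.69], [-43.24, 126.21], [12.49, 139.97], [-82, 262], [0, 151.66], [-163.58, 163.58]. Speed limits (degrees/s): [159.86, 159.86, 180, 180, 180, 180].

## Interface

Orientations are given as a 3x3 rotation matrix whose columns are the frame's x, y, z axes.
In Python, from rig import bot gives the robot as it stands.
- The arm moves only by the tool send_rows, never from a script. Its arguments are lists of equal length, an entry for each row: "fingers": the opening, from 0 (shut) to 1 (fully open); "dp": the shift along the world's x, y, z in mm, a list of three; "turn": the turn, a rotation vector about the world's x, y, z in rad, a list of three. In form: {"fingers": [fingers, ...], "dp": [[tx, ty, tz], ...], "turn": [[rx, ry, rz], ...]}. A call has 1 to 10 rows; each row is the pose to reach, as a shift and turn from the pose measured when the call began; what a row does not reach only later rows make up. A row lasts 1/12 s, in which the tool goes at most 41.7 mm and 7.16 degrees, less where a joint would pass 70% of its speed; a pose out of reach is approached as far as the arm can. A call with a gripper value outside its range is refused whole. The fingers move at their own pace and stop on an object; the grip force is fixed at half the most. Time passes only in rows, so rows that repeat a pose let the fingers close. It gives the time, the measured TCP pose, the force and the opening at its end, in the units of the state.
- bot.read_state(): the state, without advancing time (a new reading comes with each control period).
- bot.capture(name): name is "side" or "top" or "wrist"; returns a dict with "img" (420x560x3 uint8, blue, green, red), "z_map" (420x560 float32, m along the optical axis (not along the pixel's ray), 0 where there is no reading), "mtx" (3x3 intrinsics, pixels), "origin" and "orientation" of the camera in the world; the wrist camera has in their place "hand_eye" (4x4, takes a point from camera to tool coordinates, whose origin is the TCP and whose axes are the tool frame's). Camera axes: x right, y up, looking along -z (the intrinsics and any distortion apply to the point x, -y, -z); pixel columns grow to the right and rows downward; lengths in m; the calibration is good to about 2 mm. A picture is of the moment at which its call begins: read the wrist's pose just before it.
- bot.hand_in(): hands the job in, once; it reports no verdict.
The state is a dict: "time_s": time; "joint_positions": joint angles; "qvel": joint speeds; "tau": joint torques, N m; "position": TCP position; "tcp_rot": TCP orientation; "force": force on the tool from outside, world axes, zero at the start; "moment": the same for the moment, N m; "opening": opening from 0.0 (shut) to 1.0 (fully open).
Only numpy, scipy, OpenCV 4.12 (cv2) and the standard library are available. Lean on these libraries where they do the work, as an engineer would, in place of code of your own. Each camera call takes 0.05 s, during which the arm holds its last target.

## Working session

There is one attempt and no reset: what is moved stays moved. The work goes in short steps, Python scripts to look and compute and a tool call to move; the robot and the scene stay as the last step left them, time stands still between calls to the robot, and variables do not carry over. Pictures are saved under pics/ and viewed, and the job is handed in when it is done.

Besides the shell and the picture viewer there is one more tool, called as a command line: name --argument value ..., lists and objects as JSON in quotes. send_rows: Moves the arm, as the interface text tells. Its arguments: {"type":"object","properties":{"fingers":{"type":"array","items":{"type":"number"}},"dp":{"type":"array","items":{"type":"array","items":{"type":"number"}}},"turn":{"type":"array","items":{"type":"array","items":{"type":"number"}}}},"required":["fingers","dp","turn"]}

```bash
ls; mkdir -p pics
cat > h.py <<'E'
import numpy as np, cv2
from rig import bot
def pts(c, st=None):
    z=c["z_map"]; K=c["mtx"]
    v,u=np.mgrid[0:z.shape[0],0:z.shape[1]]
    x=(u-K[0,2])/K[0,0]*z; y=(v-K[1,2])/K[1,1]*z
    P=np.stack([x,-y,-z],-1)
    if "hand_eye" in c:
        H=c["hand_eye"]; P=P@H[:3,:3].T+H[:3,3]
        P=P@np.array(st["tcp_rot"]).T+np.array(st["position"])
    else:
        P=P@np.array(c["orientation"]).T+np.array(c["origin"])
    P[z==0]=np.nan
    return P
E
python3 - <<'E'
from h import *
s=bot.read_state(); print(s)
for n in ["side","top","wrist"]:
    st=bot.read_state();c=bot.capture(n); cv2.imwrite(f"pics/a_{n}.png",c["img"]); np.savez(f"a_{n}.npz",P=pts(c,st),img=c["img"]); print(n,[k for k in c],c["mtx"],c.get("origin"))
E
```

```text
pics
{'time_s': 0.0, 'joint_positions': array([ 6.30533136e+01,  3.02785557e+01,  8.21575874e+01,  4.03959663e-04,
        6.76875936e+01, -1.02262345e+01]), 'qvel': array([-0.0413149 ,  0.0264653 , -0.12520996, -0.09547356, -0.01043058,
        0.04740047]), 'tau': array([-1.59324202e-05, -4.40042102e+01, -1.76588845e+01,  6.32163347e-02,
        5.83789323e-02, -1.62273454e-04]), 'position': array([0.17940337, 0.59786114, 0.19046943]), 'tcp_rot': array([[-9.84465818e-04, -9.57718896e-01,  2.87703923e-01],
       [-1.92218216e-03,  2.87705344e-01,  9.57717046e-01],
       [-9.99997668e-01,  3.89820347e-04, -2.12414625e-03]]), 'force': array([ 0.01999494, -0.16237868, -0.14572932]), 'moment': array([ 0.016213  , -0.02807201, -0.00968871]), 'opening': 0.9976795507833891}
side ['img', 'z_map', 'mtx', 'origin', 'orientation'] [[386.57925028   0.         287.79028205]
 [  0.         386.57925028 205.53730519]
 [  0.           0.           1.        ]] [ 0.38441403 -0.82056162  0.78763148]
top ['img', 'z_map', 'mtx', 'origin', 'orientation'] [[464.64932059   0.         276.49452896]
 [  0.         464.64932059 209.89099575]
 [  0.           0.           1.        ]] [ 0.42927301 -0.0194085   1.42061637]
wrist ['img', 'z_map', 'mtx', 'hand_eye'] [[329.23209307   0.         283.45126295]
 [  0.         329.23209307 210.83478276]
 [  0.           0.           1.        ]] None
```

View pics/a_top.png

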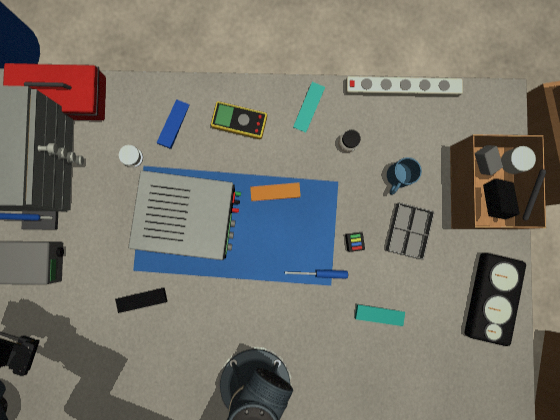

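View pics/a_side.png

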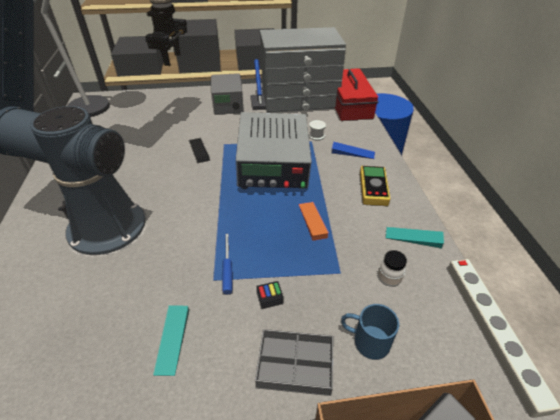

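View pics/a_wrist.png

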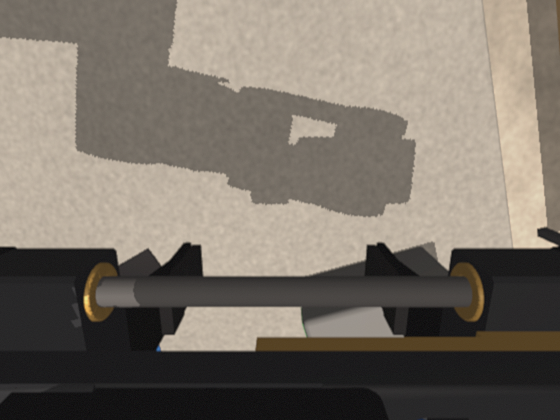

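The top view shows the supply, panel facing right, at about (185,215). The orange shim is at (275,191), tip towards the left. Next I'll measure both.

```bash
cat > meas.py <<'E'
from h import *
def shim(P,img):
    hsv=cv2.cvtColor(img,cv2.COLOR_BGR2HSV)
    m=(hsv[...,0]>5)&(hsv[...,0]<20)&(hsv[...,1]>150)&(hsv[...,2]>110)
    m&=np.isfinite(P[...,2])&(P[...,2]<.04)&(P[...,2]>-.01)&(P[...,0]>.3)&(P[...,0]<.75)&(abs(P[...,1])<.35)
    n,l,s,_=cv2.connectedComponentsWithStats(m.astype(np.uint8))
    k=1+np.argmax(s[1:,4]); m=l==k
    Q=P[m]; r=cv2.minAreaRect((Q[:,:2]*1000).astype(np.float32))
    return m,Q,r
E
python3 - <<'E'
from meas import *
for n in ["top","side"]:
    d=np.load(f"a_{n}.npz");P=d["P"];m,Q,r=shim(P,d["img"])
    print(n,m.sum(),r,cv2.boxPoints(r).round(1).tolist())
    A=np.c_[Q[:,:2],np.ones(len(Q))]; c=np.linalg.lstsq(A,Q[:,2],rcond=None)[0]; print("plane",c, np.degrees(np.arctan2(c[1],c[0])), Q[:,2].min(),Q[:,2].max())
    for b in cv2.boxPoints(r)/1000: print(b, c@[b[0],b[1],1])
    # supply top
    h=P[...,2]; ms=(h>.10)&(h<.15)&(P[...,0]>.25)&(P[...,0]<.7)&(P[...,1]>-.05)&(P[...,1]<.5)
    nn,l,s,_=cv2.connectedComponentsWithStats(ms.astype(np.uint8)); k=1+np.argmax(s[1:,4]);Q=P[l==k]
    A=np.c_[Q[:,:2],np.ones(len(Q))]; c=np.linalg.lstsq(A,Q[:,2],rcond=None)[0]
    g=abs(A@c-Q[:,2])<.004;Q=Q[g]; A=A[g]; c=np.linalg.lstsq(A,Q[:,2],rcond=None)[0]
    r=cv2.minAreaRect((Q[:,:2]*1000).astype(np.float32)); print("supply",r,cv2.boxPoints(r).round(1).tolist(),c, np.degrees(np.hypot(c[0],c[1])))
    for b in cv2.boxPoints(r)/1000: print(b, c@[b[0],b[1],1])
    b=P[(abs(P[...,2])<.02)&(abs(P[...,0]-.5)<.3)&(abs(P[...,1])<.3)]; print("bench z",np.median(b[:,2]))
d=np.load("a_top.npz"); i=d["img"][140:260,200:350]; cv2.imwrite("pics/crop.png",cv2.resize(i,(750,600),interpolation=cv2.INTER_CUBIC))
d=np.load("a_side.npz"); i=d["img"][100:260,200:360]; cv2.imwrite("pics/crop2.png",cv2.resize(i,(600,600),interpolation=cv2.INTER_CUBIC))
E
```

```text
top 655 ((575.3036499023438, -55.024261474609375), (40.926963806152344, 147.68856811523438), 4.613540172576904) [[549.0, 16.899999618530273], [560.7999877929688, -130.3000030517578], [601.5999755859375, -127.0], [589.7999877929688, 20.200000762939453]]
plane [ 0.02135368 -0.12948193 -0.00824096] -80.63528251577081 -0.004600813734114473 0.02646673337746508
[0.5489669  0.01693479] 0.0012887542655223069
[ 0.56084615 -0.13027523] 0.020603457906299687
[ 0.60164046 -0.1269833 ] 0.02104832067155054
[0.5897612  0.02022672] 0.0017336179954886982
supply ((497.0958557128906, 205.47726440429688), (262.84521484375, 219.7775115966797), 83.48808288574219) [[373.0, 87.4000015258789], [591.4000244140625, 62.400001525878906], [621.2000122070312, 323.6000061035156], [402.79998779296875, 348.5]] [-0.04047731  0.04384512  0.13862722] 3.4189825393015174
[0.37301144 0.08736502] 0.12735924456843506
[0.59137106 0.06244009] 0.1174277971342019
[0.6211803 0.3235895] 0.12767132667988207
[0.40282068 0.34851444] 0.13760277427745102
bench z -0.00014427947889639192
side 485 ((577.5037841796875, -55.35322570800781), 
[... 326 characters left out ...]
813364] 0.0019598293434818235
[ 0.561471   -0.13190094] 0.02147641265105433
[ 0.6042673  -0.12884009] 0.02190108777760128
[0.59353656 0.02119449] 0.0023845033298604138
supply ((496.903564453125, 204.23178100585938), (267.1621398925781, 219.89389038085938), 83.31410217285156) [[372.20001220703125, 84.4000015258789], [590.5999755859375, 58.79999923706055], [621.7000122070312, 324.1000061035156], [403.29998779296875, 349.70001220703125]] [-0.03586756  0.05301585  0.13467118] 3.6674501910572315
[0.372152   0.08435986] 0.12579540885769483
[0.5905504  0.05875842] 0.11660470831708826
[0.62165517 0.3241037 ] 0.12955656385138492
[0.4032567  0.34970513] 0.1387472642759314
bench z 3.567093117823328e-05
```

View pics/crop.png

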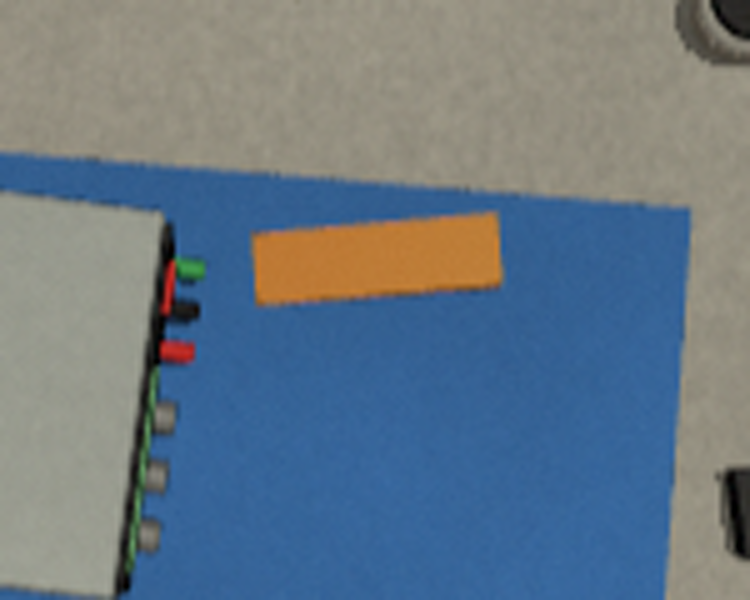

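View pics/crop2.png

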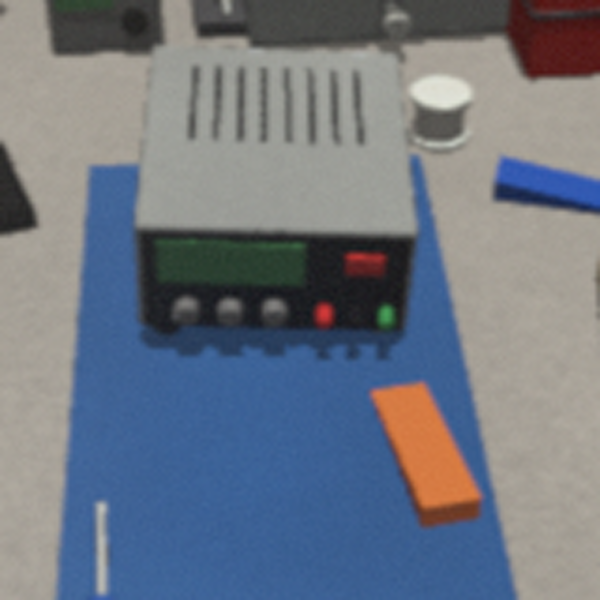

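The two cameras agree. The shim centre is at about (576,-55) mm with heading about 94.4°, and the short foot is at about (567.5,93.5). That puts the foot about 3 mm off the shim's present centre line, so a straight push along that line works. Before moving, I'll check the jar's clearance and where the wrist camera sits.

Run:
```python
from h import *
st=bot.read_state();c=bot.capture("wrist");print(c["hand_eye"].round(3))
P=np.load("a_top.npz")["P"]
for n,(u,v) in dict(jar=(349,140),mug=(404,172),relay=(355,242)).items():
    Q=P[v-14:v+15,u-14:u+15].reshape(-1,3); Q=Q[Q[:,2]>.02]; print(n,np.nanmin(Q,0).round(3),np.nanmax(Q,0).round(3))
```

```text
[[ 0.001  0.266 -0.964 -0.194]
 [ 0.002  0.964  0.266  0.072]
 [ 1.    -0.002  0.    -0.001]
 [ 0.     0.     0.     1.   ]]
jar [ 0.7   -0.304  0.02 ] [ 0.757 -0.248  0.083]
mug [ 0.588 -0.477  0.02 ] [ 0.671 -0.399  0.097]
relay [ 0.397 -0.324  0.02 ] [ 0.454 -0.27   0.042]
```

send_rows --fingers '[0.12,0.12,0.12,0.12,0.12,0.12,0.12,0.12,0.12,0.12]' --dp '[[15,-28,15],[32,-60,30],[50,-94,40],[68,-128,40],[86,-162,40],[104,-196,40],[122,-230,40],[140,-264,40],[158,-298,40],[176,-332,40]]' --turn '[[0,0,-0.05],[0,0,-0.11],[0,0,-0.17],[0,0,-0.23],[0,0,-0.29],[0,0,-0.35],[0,0,-0.41],[0,0,-0.47],[0,0,-0.53],[0,0,-0.6]]'

```text
time_s: 1.03
position: [0.3559, 0.2645, 0.2309]
tcp_rot: [[-0.001, -0.626, 0.78], [-0.001, 0.78, 0.626], [-1.0, 0.0, -0.001]]
force: [0.4, -0.1, -0.2]
opening: 0.329
```

send_rows --fingers '[0.12,0.12,0.12,0.12,0.12,0.12,0.12,0.12,0.12,0.12]' --dp '[[19,-36,0],[38,-72,0],[57,-108,0],[76,-144,0],[95,-180,0],[114,-216,0],[133,-252,0],[152,-288,0],[171,-324,0],[190,-360,0]]' --turn '[[0,0,-0.06],[0,0,-0.12],[0,0,-0.18],[0,0,-0.24],[0,0,-0.3],[0,0,-0.36],[0,0,-0.42],[0,0,-0.48],[0,0,-0.54],[0,0,-0.6]]'

```text
time_s: 1.87
position: [0.5463, -0.0975, 0.2308]
tcp_rot: [[-0.001, -0.073, 0.997], [0.0, 0.997, 0.073], [-1.0, 0.0, -0.001]]
force: [0.8, 0.0, -0.3]
opening: 0.122
```

send_rows --fingers '[0.12,0.12,0.12,0.12,0.12,0.12,0.12,0.12]' --dp '[[19,-36,-20],[37,-69,-50],[37,-69,-80],[37,-69,-110],[37,-69,-140],[37,-69,-170],[37,-69,-170],[37,-69,-170]]' --turn '[[0,0,0],[0,0,0],[0,0,0],[0,0,0],[0,0,0],[0,0,0],[0,0,0],[0,0,0]]'

```text
time_s: 2.53
position: [0.5819, -0.1659, 0.0593]
tcp_rot: [[-0.005, -0.073, 0.997], [0.002, 0.997, 0.073], [-1.0, 0.003, -0.005]]
force: [-0.7, 0.2, -0.8]
opening: 0.116
```

```bash
cat > look.py <<'E'
import sys
from meas import *
t=sys.argv[1]
st=bot.read_state(); print(st["time_s"],st["position"].round(4),"jaw",np.degrees(np.arctan2(st["tcp_rot"][1,2],st["tcp_rot"][0,2])).round(2),"F",st["force"].round(1),"op",round(st["opening"],3))
for n in ["wrist","side","top"]:
    s=bot.read_state();c=bot.capture(n);P=pts(c,s);img=c["img"]
    cv2.imwrite(f"pics/{t}_{n}.png",img); np.savez(f"{t}_{n}.npz",P=P,img=img)
    try:
        m,Q,r=shim(P,img); print(n,"shim",m.sum(),np.round(r[0],1),np.round(r[1],1),round(r[2],1),cv2.boxPoints(r).round(0).tolist())
    except Exception as e: print(n,"shim",e)
    if n!="wrist":
        h=P[...,2]; ms=(h>.10)&(h<.15)&(P[...,0]>.25)&(P[...,0]<.7)&(P[...,1]>.05)&(P[...,1]<.5)
        nn,l,ss,_=cv2.connectedComponentsWithStats(ms.astype(np.uint8)); k=1+np.argmax(ss[1:,4]);Q=P[l==k]
        A=np.c_[Q[:,:2],np.ones(len(Q))]
        for _ in range(3):
            cc=np.linalg.lstsq(A,Q[:,2],rcond=None)[0]; g=abs(A@cc-Q[:,2])<.005; A=A[g];Q=Q[g]
        r=cv2.minAreaRect((Q[:,:2]*1000).astype(np.float32)); print(n,"supply",np.round(r[0],1),np.round(r[1],1),round(r[2],1),"tilt",cc[:2].round(4),np.degrees(np.hypot(*cc[:2])).round(2))
E
python3 look.py b
```

```text
2.5333 [ 0.5819 -0.1659  0.0593] jaw 4.16 F [-0.7  0.2 -0.8] op 0.116
wrist shim 10146 [578.8 -74.1] [ 43.6 112.6] 4.9 [[552.0, -20.0], [562.0, -132.0], [605.0, -128.0], [596.0, -16.0]]
side shim 272 [579.3 -84.1] [42.6 93.9] 4.2 [[555.0, -39.0], [562.0, -133.0], [604.0, -129.0], [597.0, -36.0]]
side supply [497.  205.1] [265. 220.] 83.3 tilt [-0.037   0.0483] 3.49
top shim 557 [575.4 -49.7] [ 42.3 137.1] 4.5 [[549.0, 17.0], [560.0, -120.0], [602.0, -116.0], [591.0, 20.0]]
top supply [497.4 205.8] [263.  219.7] 83.3 tilt [-0.0415  0.0424] 3.4
```

View pics/b_wrist.png

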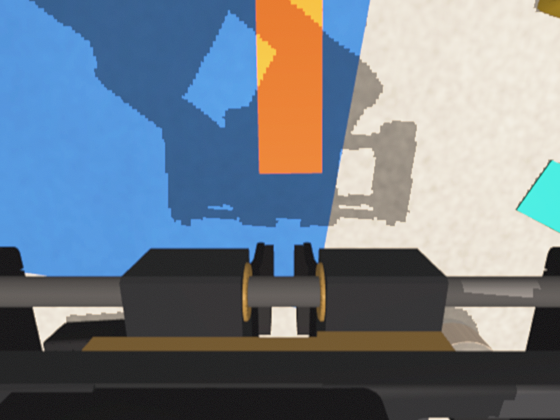

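View pics/b_side.png

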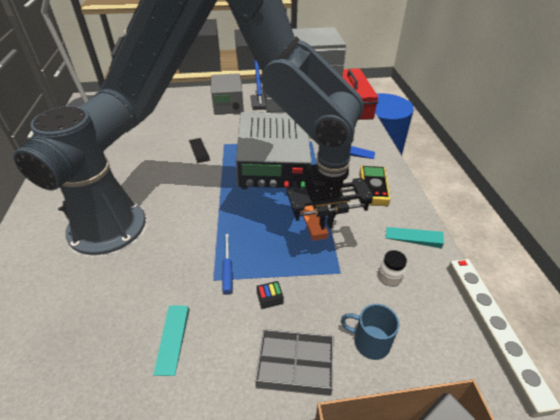

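The wrist view shows the shim's tail edge at about (291,173) and the finger gap centred at about column 284. I'll shift 4 mm in x and lower behind the tail face.

send_rows --fingers '[0.15,0.15,0.15,0.15,0.15,0.15]' --dp '[[4,0,0],[4,0,-15],[4,0,-30],[4,0,-44],[4,0,-51],[4,0,-51]]' --turn '[[0,0,0.006],[0,0,0.006],[0,0,0.006],[0,0,0.006],[0,0,0.006],[0,0,0.006]]'

```text
time_s: 3.18
position: [0.5891, -0.1671, 0.012]
tcp_rot: [[0.002, -0.079, 0.997], [-0.001, 0.997, 0.079], [-1.0, -0.002, 0.002]]
force: [-0.1, 0.1, 0.3]
opening: 0.148
```

```bash
python3 look.py c
```

```text
3.1833 [ 0.5891 -0.1671  0.012 ] jaw 4.55 F [-0.1  0.1  0.3] op 0.148
wrist shim 13341 [579.5 -82.9] [43.8 95.1] 4.9 [[554.0, -37.0], [562.0, -132.0], [605.0, -128.0], [597.0, -34.0]]
side shim 47 [ 572.3 -117.5] [22.4 25.6] 6.6 [[560.0, -106.0], [563.0, -131.0], [585.0, -129.0], [582.0, -104.0]]
side supply [496.4 204.8] [266.2 218.9] 83.5 tilt [-0.0356  0.0496] 3.5
top shim 468 [575.1 -49.6] [ 41.8 132.5] 5.7 [[548.0, 14.0], [561.0, -118.0], [602.0, -113.0], [589.0, 18.0]]
top supply [498.4 215.8] [242.5 220.6] 83.1 tilt [-0.0431  0.0407] 3.4
```

View pics/c_wrist.png

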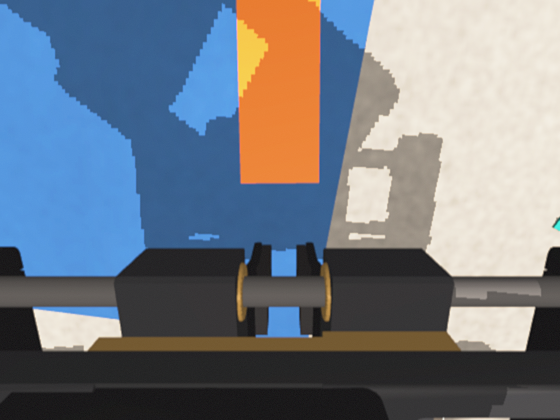

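send_rows --fingers '[0.15,0.15,0.15,0.15,0.15,0.15,0.15,0.15,0.15,0.15]' --dp '[[-3,8,-3],[-4,15,-4],[-4,20,-4],[-4.5,26,-4],[-5,34,-4],[-5.7,43,-4],[-6.5,52,-4],[-7.2,61,-4],[-8,70,-4],[-8.5,76,-4]]' --turn '[[0,0,0.003],[0,0,0.003],[0,0,0.003],[0,0,0.003],[0,0,0.003],[0,0,0.003],[0,0,0.003],[0,0,0.003],[0,0,0.003],[0,0,0.003]]'

```text
time_s: 4.17
position: [0.5812, -0.0901, 0.0093]
tcp_rot: [[0.004, -0.083, 0.997], [-0.002, 0.997, 0.083], [-1.0, -0.003, 0.004]]
force: [-0.3, -0.0, 0.1]
opening: 0.154
```

```bash
python3 look.py d
```

```text
4.1667 [ 0.5812 -0.0901  0.0093] jaw 4.75 F [-0.3 -0.   0.1] op 0.154
wrist shim 15045 [576.3 -44.1] [ 43.9 126.2] 4.8 [[549.0, 17.0], [560.0, -109.0], [603.0, -105.0], [593.0, 21.0]]
side shim 375 [579.1 -66.4] [ 44.9 128.2] 4.3 [[552.0, -4.0], [562.0, -132.0], [606.0, -129.0], [597.0, -1.0]]
side supply [495.1 204.2] [266.7 216.6] 83.3 tilt [-0.0352  0.0491] 3.46
top shim 115 [571.2   2.3] [42.6 30.7] 0.2 [[550.0, 18.0], [550.0, -13.0], [593.0, -13.0], [592.0, 18.0]]
top supply [497.2 205.7] [263.6 219.5] 83.4 tilt [-0.0412  0.0429] 3.41
```

View pics/d_wrist.png

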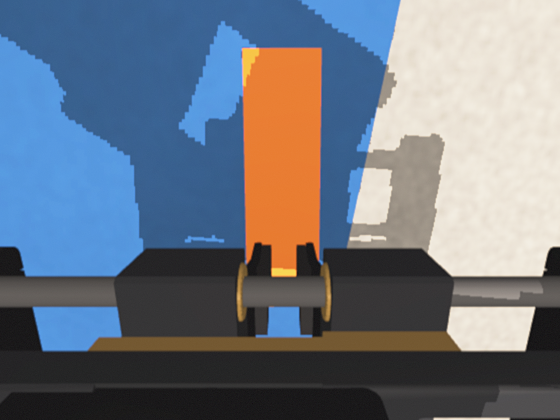

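Run:
```python
import cv2
i=cv2.imread("pics/d_side.png")[130:270,250:390]; cv2.imwrite("pics/d_s.png",cv2.resize(i,(600,600),interpolation=cv2.INTER_CUBIC))
i=cv2.imread("pics/d_top.png")[120:260,190:330]; cv2.imwrite("pics/d_t.png",cv2.resize(i,(600,600),interpolation=cv2.INTER_CUBIC))
```

```text
(no output)
```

View pics/d_s.png

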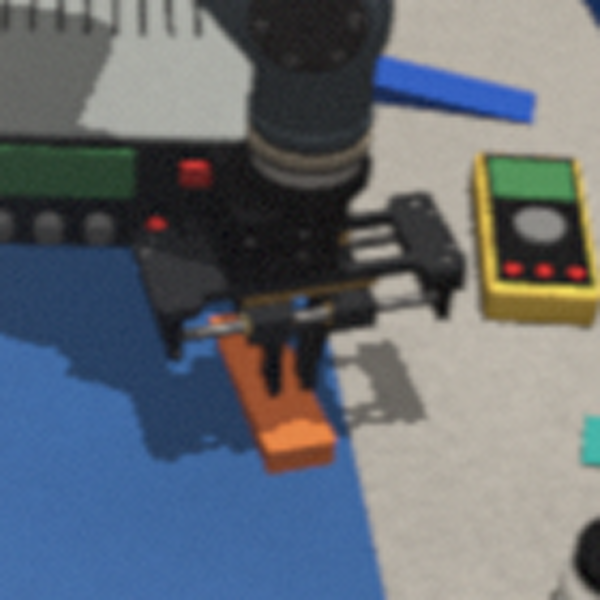

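View pics/d_t.png

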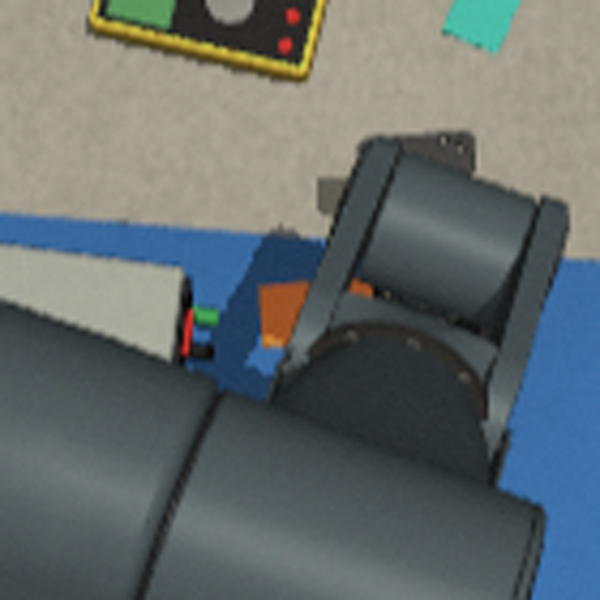

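The shim hasn't moved. The fingers passed over it although the reported TCP z is 9 mm, so the real fingertips are higher than reported. I'll measure the fingertip height with the side camera's depth map.

Run:
```python
from h import *
for t in "bcd":
    d=np.load(t+"_side.npz"); P=d["P"];img=d["img"]
    tc={"b":(581.9,-165.9,59.3),"c":(589.1,-167.1,12),"d":(581.2,-90.1,9.3)}[t]
    dark=img.max(2)<70
    m=dark&(abs(P[...,0]*1000-tc[0])<35)&(abs(P[...,1]*1000-tc[1])<25)&(P[...,2]*1000<tc[2]+60)&(P[...,2]*1000>tc[2]-15)
    Q=P[m]*1000
    print(t,len(Q)); 
    if len(Q): 
        o=np.argsort(Q[:,2])[:25]; vv,uu=np.where(m)
        for k in o: print(Q[k].round(0),uu[k],vv[k],img[vv[k],uu[k]])
```

```text
b 78
[ 597. -176.   92.] 331 228 [65 64 66]
[ 591. -172.   92.] 328 227 [65 45 34]
[ 589. -157.   92.] 326 223 [68 49 38]
[ 590. -162.   93.] 327 224 [60 41 28]
[ 595. -174.   94.] 330 227 [31 29 26]
[ 589. -167.   95.] 327 225 [69 48 33]
[ 576. -176.   96.] 323 228 [27 34 53]
[ 592. -175.   96.] 329 227 [43 35 32]
[ 588. -159.   97.] 326 222 [61 46 35]
[ 595. -174.   97.] 330 226 [22 22 21]
[ 596. -178.   98.] 331 227 [41 42 44]
[ 579. -176.   98.] 324 227 [39 44 64]
[ 573. -179.   98.] 322 228 [25 27 42]
[ 589. -164.   99.] 327 223 [48 34 32]
[ 589. -175.   99.] 328 226 [49 40 33]
[ 576. -177.  100.] 323 227 [27 26 32]
[ 596. -177.  100.] 331 226 [32 32 32]
[ 573. -177.  100.] 322 227 [28 26 32]
[ 571. -177.  101.] 321 227 [31 38 66]
[ 594. -174.  101.] 330 225 [20 23 23]
[ 589. -173.  101.] 328 225 [42 33 29]
[ 599. -175.  102.] 332 225 [59 63 64]
[ 590. -171.  102.] 328 224 [36 28 26]
[ 570. -169.  103.] 320 224 [24 31 54]
[ 578. -177.  103.] 324 226 [43 38 43]
c 75
[ 578. -177.   43.] 322 242 [56 39 30]
[ 580. -178.   44.] 323 242 [58 42 31]
[ 574. -168.   46.] 320 239 [53 46 54
[... 1082 characters left out ...]
]
[597. -98.  47.] 323 219 [52 36 30]
[589. -97.  47.] 320 219 [32 41 64]
[572. -99.  48.] 314 220 [29 26 28]
[ 569. -100.   48.] 313 220 [31 28 34]
[567. -96.  49.] 312 219 [24 31 58]
[ 594. -100.   50.] 322 219 [33 26 26]
[591. -98.  51.] 321 218 [28 27 25]
[589. -93.  51.] 320 217 [27 25 31]
[594. -98.  51.] 322 218 [32 28 28]
[569. -99.  52.] 313 219 [29 25 27]
[ 572. -100.   52.] 314 219 [25 22 25]
[567. -95.  52.] 312 218 [27 28 46]
[587. -91.  52.] 319 216 [30 36 58]
[565. -89.  53.] 311 216 [30 34 57]
[591. -96.  53.] 321 217 [25 22 22]
[ 596. -101.   53.] 323 218 [48 36 29]
[ 588. -100.   54.] 320 218 [32 36 51]
[572. -98.  54.] 314 218 [25 24 28]
[587. -89.  54.] 319 215 [27 32 51]
```

Run:
```python
from meas import *
for t in "bcd":
    d=np.load(t+"_wrist.npz"); m,Q,r=shim(d["P"],d["img"]); print(t,Q[:,2].min(),Q[:,2].max(), np.nanmedian(d["P"][100:120,150:200,2]))
    A=np.c_[Q[:,:2],np.ones(len(Q))]; c=np.linalg.lstsq(A,Q[:,2],rcond=None)[0]; print(c, [c@[*(b/1000),1] for b in cv2.boxPoints(r)])
d=np.load("b_side.npz"); P=d["P"]*1000
m=(abs(P[...,0]-582)<110)&(abs(P[...,1]+166)<60)&(P[...,2]>70)
for u in range(280,385,6):
    v=np.where(m[:,u])[0]
    print(u,[(int(a),P[a,u].round(0).astype(int).tolist()) for a in v[-1:]])
```

```text
b 0.005199616771144035 0.024024639923184488 0.0008677382291624493
[ 0.01194686 -0.13361378 -0.00208246] [np.float64(0.007174881039691486), np.float64(0.022282875999947244), np.float64(0.022299270311503975), np.float64(0.00719127609787342)]
c 0.007732662983983724 0.023892436460829974 0.0008562046221313908
[ 0.01216972 -0.13345673 -0.0021996 ] [np.float64(0.009526866629083442), np.float64(0.022273538258216423), np.float64(0.022303674559211725), np.float64(0.009557002701871858)]
d 0.0005003569705867364 0.03963431759033289 0.000890782615331839
[ 0.0112225  -0.13390873 -0.00160059] [np.float64(0.0022941127602114537), np.float64(0.01924676842695393), np.float64(0.019247146636808363), np.float64(0.002294490970065886)]
280 [(53, [472, -150, 523])]
286 [(192, [487, -145, 196])]
292 [(210, [492, -208, 198])]
298 [(220, [506, -209, 166])]
304 [(214, [520, -204, 177])]
310 [(214, [535, -201, 172])]
316 [(216, [549, -202, 166])]
322 [(229, [573, -179, 95])]
328 [(228, [590, -174, 91])]
334 [(217, [602, -174, 128])]
340 [(213, [605, -203, 169])]
346 [(212, [621, -199, 167])]
352 [(207, [635, -195, 177])]
358 [(207, [650, -195, 175])]
364 [(210, [665, -196, 165])]
370 [(203, [677, -195, 185])]
376 []
382 []
```

Same answer in all three views: the real fingertips, and the gripper body, are about 32 mm behind the reported TCP. The wrist camera's pose is right, since it puts the bench at 1 mm. I'll back off over the tail and lower to a reported z of about -22 mm, which puts the tips at about 10 mm, watching the force.

send_rows --fingers '[0.15,0.15,0.15,0.15,0.15]' --dp '[[1,-15,3],[3,-40,3],[5,-65,3],[5,-74,3],[5,-74,3]]' --turn '[[0,0,0],[0,0,0],[0,0,0],[0,0,0],[0,0,0]]'

```text
time_s: 4.73
position: [0.5874, -0.1691, 0.0127]
tcp_rot: [[0.007, -0.079, 0.997], [-0.004, 0.997, 0.079], [-1.0, -0.005, 0.007]]
force: [-0.9, 0.5, -0.7]
opening: 0.149
```

send_rows --fingers '[0.15,0.15,0.15,0.15,0.15,0.15,0.15]' --dp '[[0,0,-8],[0,0,-15],[0,0,-20],[0,0,-24],[0,0,-26],[0,0,-26],[0,0,-26]]' --turn '[[0,0,0],[0,0,0],[0,0,0],[0,0,0],[0,0,0],[0,0,0],[0,0,0]]'

```text
time_s: 5.32
position: [0.5874, -0.1685, -0.0135]
tcp_rot: [[0.007, -0.08, 0.997], [-0.004, 0.997, 0.08], [-1.0, -0.005, 0.006]]
force: [0.1, 0.0, 0.6]
opening: 0.147
```

```bash
python3 look.py e
python3 - <<'E'
from h import *
d=np.load("e_side.npz"); P=d["P"]*1000;img=d["img"]
s=bot.read_state()["position"]*1000
m=(img.max(2)<70)&(abs(P[...,0]-s[0])<28)&(abs(P[...,1]-s[1])<20)&(P[...,2]>3)&(P[...,2]<60)
Q=P[m]; print(Q[np.argsort(Q[:,2])[:14]].round(0).tolist())
cv2.imwrite("pics/e_s.png",cv2.resize(img[150:290,250:390],(600,600),interpolation=cv2.INTER_CUBIC))
E
```

```text
5.3167 [ 0.5874 -0.1685 -0.0135] jaw 4.58 F [0.1 0.  0.6] op 0.147
wrist shim 16525 [580.  -87.5] [43.8 85.6] 5.0 [[554.0, -47.0], [562.0, -132.0], [606.0, -128.0], [598.0, -43.0]]
side shim 39 [558.9  -2.7] [41.5 14.9] 80.0 [[548.0, -22.0], [563.0, -24.0], [570.0, 16.0], [555.0, 19.0]]
side supply [487.9 206. ] [266.8 202.7] 83.6 tilt [-0.0353  0.0514] 3.57
top shim 243 [577.2 -69.2] [41.1 91.4] 4.5 [[553.0, -25.0], [560.0, -116.0], [601.0, -113.0], [594.0, -22.0]]
top supply [498.8 219.8] [235.8 219.5] 83.5 tilt [-0.0422  0.0408] 3.36
[[579.0, -178.0, 18.0], [599.0, -175.0, 19.0], [576.0, -180.0, 20.0], [594.0, -161.0, 20.0], [594.0, -169.0, 21.0], [603.0, -178.0, 22.0], [601.0, -178.0, 22.0], [594.0, -160.0, 22.0], [574.0, -178.0, 22.0], [579.0, -179.0, 23.0], [595.0, -178.0, 23.0], [579.0, -177.0, 24.0], [603.0, -177.0, 25.0], [572.0, -173.0, 25.0]]
```

View pics/e_s.png

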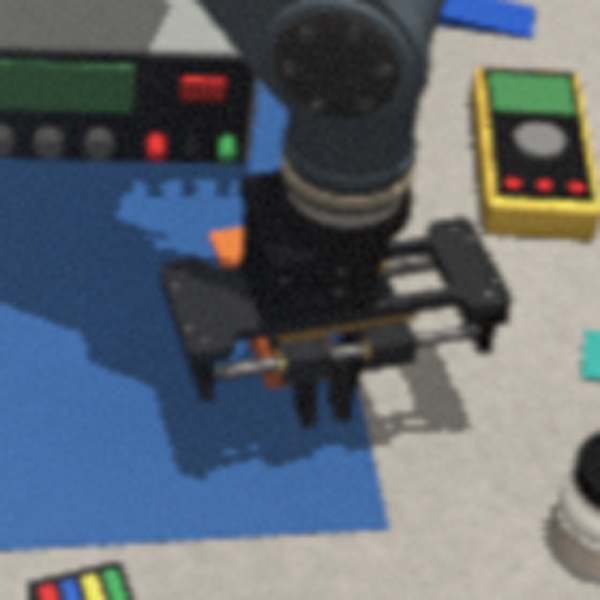

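View pics/e_wrist.png

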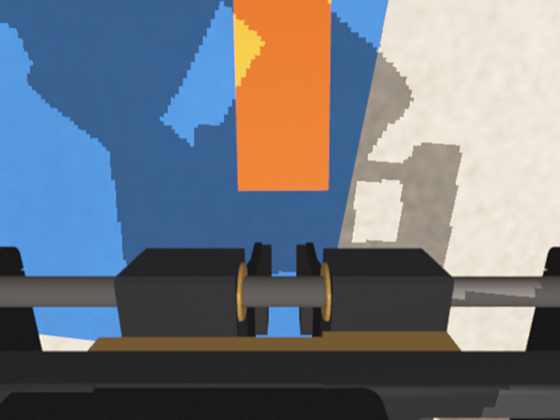

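send_rows --fingers '[0.15,0.15,0.15,0.15,0.15,0.15,0.15,0.15,0.15,0.15]' --dp '[[0,0,-5],[0,0,-9],[0,2,-10],[0,8,-10],[-1,14,-10],[-1.6,20,-10],[-2.2,26,-10],[-2.7,32,-10],[-3.2,38,-10],[-3.5,42,-10]]' --turn '[[0,0,0.005],[0,0,0.005],[0,0,0.005],[0,0,0.005],[0,0,0.005],[0,0,0.005],[0,0,0.005],[0,0,0.005],[0,0,0.005],[0,0,0.005]]'

```text
time_s: 6.3
position: [0.5842, -0.126, -0.0229]
tcp_rot: [[0.008, -0.085, 0.996], [-0.005, 0.996, 0.085], [-1.0, -0.005, 0.007]]
force: [-0.3, 0.1, 0.1]
opening: 0.149
```

```bash
python3 look.py f
```

```text
6.3 [ 0.5842 -0.126  -0.0229] jaw 4.88 F [-0.3  0.1  0.1] op 0.149
wrist shim 23215 [578.1 -62.8] [ 44.  117.7] 5.0 [[551.0, -6.0], [561.0, -123.0], [605.0, -120.0], [595.0, -2.0]]
side shim 5 [ 562.6 -112.3] [3.5 5.5] 78.3 [[560.0, -113.0], [565.0, -115.0], [566.0, -111.0], [560.0, -110.0]]
side supply [491.5 205.5] [266.3 211.2] 83.9 tilt [-0.0358  0.0512] 3.58
top shim 197 [575.6 -20.5] [40.  82.1] 0.0 [[556.0, 21.0], [556.0, -62.0], [596.0, -62.0], [596.0, 21.0]]
top supply [501.7 244.9] [185.  219.6] 83.3 tilt [-0.0414  0.0398] 3.29
```

View pics/f_wrist.png

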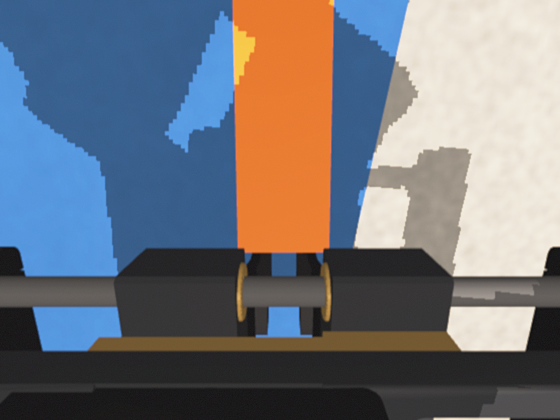

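send_rows --fingers '[0.15,0.15,0.15,0.15,0.15,0.15,0.15,0.15,0.15,0.15]' --dp '[[-0.5,6,0],[-1,12,0],[-1.5,18,0],[-2,24,0],[-2.5,30,0],[-3,36,0],[-3.5,42,0],[-4,48,0],[-4.5,54,0],[-4.8,58,0]]' --turn '[[0,0,0],[0,0,0],[0,0,0],[0,0,0],[0,0,0],[0,0,0],[0,0,0],[0,0,0],[0,0,0],[0,0,0]]'

```text
time_s: 7.28
position: [0.5811, -0.0702, -0.0225]
tcp_rot: [[0.011, -0.088, 0.996], [-0.009, 0.996, 0.089], [-1.0, -0.01, 0.01]]
force: [1.1, -15.0, 1.9]
opening: 0.149
```

```bash
python3 look.py g
```

```text
7.2833 [ 0.5811 -0.0702 -0.0225] jaw 5.08 F [  1.1 -15.    1.9] op 0.149
wrist shim 23745 [574.   -9.1] [ 44.  121.2] 5.2 [[547.0, 49.0], [558.0, -71.0], [602.0, -67.0], [590.0, 53.0]]
side shim 10 [561.6 -53.5] [9.6 8.5] 18.2 [[556.0, -51.0], [558.0, -59.0], [567.0, -56.0], [565.0, -48.0]]
side supply [489.6 206.3] [265.6 205.2] 83.5 tilt [-0.0345  0.0482] 3.4
top shim 175 [568.8  38.3] [41.  57.3] 4.7 [[546.0, 65.0], [551.0, 8.0], [592.0, 11.0], [587.0, 68.0]]
top supply [496.9 206.2] [263.8 219.6] 83.4 tilt [-0.0431  0.0389] 3.33
```

View pics/g_wrist.png

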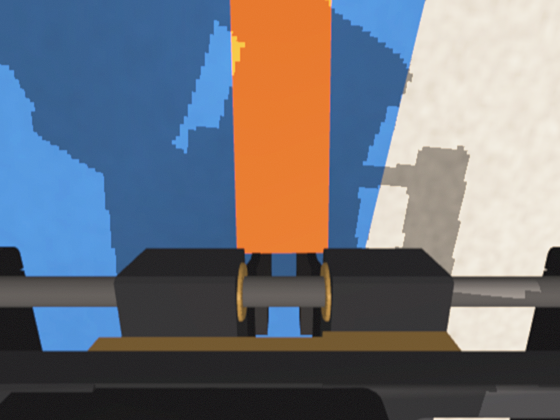

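View pics/g_side.png

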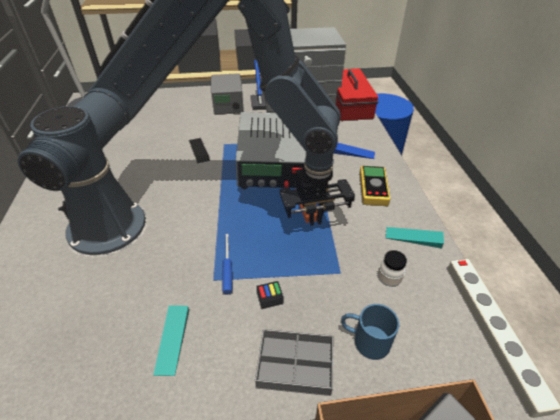

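The push force is 15 N with the tip at about y=80–86 mm, so the tip is now meeting the foot's dome. The supply is still in place. I'll continue in small steps.

send_rows --fingers '[0.15,0.15,0.15,0.15,0.15]' --dp '[[-0.3,3,0],[-0.5,5,0],[-0.6,7,0],[-0.8,9,0],[-0.9,10,0]]' --turn '[[0,0,0],[0,0,0],[0,0,0],[0,0,0],[0,0,0]]'

```text
time_s: 7.85
position: [0.5822, -0.0632, -0.0219]
tcp_rot: [[0.015, -0.089, 0.996], [-0.013, 0.996, 0.089], [-1.0, -0.014, 0.014]]
force: [0.6, -10.6, 0.4]
opening: 0.151
```

```bash
python3 look.py h1
```

```text
7.85 [ 0.5822 -0.0632 -0.0219] jaw 5.1 F [  0.6 -10.6   0.4] op 0.151
wrist shim 23838 [5.749e+02 1.000e-01] [ 44.  117.2] 5.5 [[547.0, 56.0], [559.0, -60.0], [602.0, -56.0], [591.0, 61.0]]
side shim 15 [561.5 -42.2] [ 8.  25.8] 5.5 [[556.0, -30.0], [559.0, -55.0], [567.0, -55.0], [564.0, -29.0]]
side supply [485.5 207.1] [265.3 205.3] 84.9 tilt [-0.022   0.0376] 2.49
top shim 134 [570.8  46.3] [43.  44.4] 85.9 [[547.0, 26.0], [591.0, 23.0], [594.0, 66.0], [550.0, 69.0]]
top supply [495.8 207.7] [263.5 219.6] 83.6 tilt [-0.0283  0.0305] 2.38
```

send_rows --fingers '[0.15,0.15,0.15,0.15,0.15,0.15,0.15,0.15]' --dp '[[-0.5,5,0],[-1,8,0],[-1.2,11,0],[-1.5,14,0],[-1.8,17,0],[-2,20,0],[-2.2,22,0],[-2.4,24,0]]' --turn '[[0,0,0],[0,0,0],[0,0,0],[0,0,0],[0,0,0],[0,0,0],[0,0,0],[0,0,0]]'

```text
time_s: 8.67
position: [0.5815, -0.0412, -0.0217]
tcp_rot: [[0.018, -0.09, 0.996], [-0.016, 0.996, 0.09], [-1.0, -0.017, 0.017]]
force: [1.3, -9.6, -1.0]
opening: 0.15
```

```bash
python3 look.py i1
```

```text
8.6667 [ 0.5815 -0.0412 -0.0217] jaw 5.16 F [ 1.3 -9.6 -1. ] op 0.15
wrist shim 20806 [574.3  21.7] [ 44.  116.9] 5.2 [[547.0, 78.0], [558.0, -39.0], [602.0, -35.0], [591.0, 82.0]]
side shim 14 [561.5 -16.7] [10.3 24.2] 3.5 [[556.0, -5.0], [557.0, -29.0], [567.0, -29.0], [566.0, -4.0]]
side supply [484.3 209.8] [267.1 201.9] 83.6 tilt [-0.0069  0.0214] 1.29
top shim 22 [582.2  61.6] [12.1 15.3] 0.5 [[576.0, 69.0], [576.0, 54.0], [588.0, 54.0], [588.0, 69.0]]
top supply [493.7 209.3] [264.1 220. ] 83.5 tilt [-0.0125  0.0149] 1.11
```

View pics/i1_wrist.png

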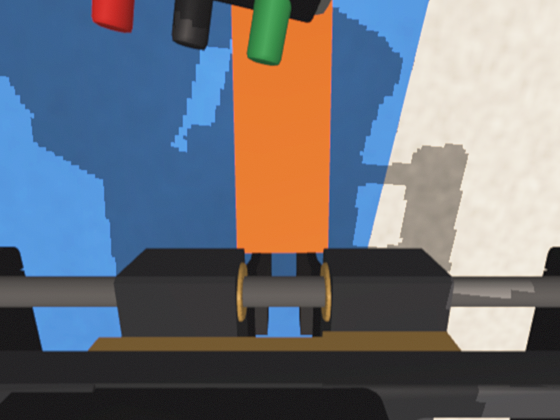

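Tilt is down to 1.1°, and the shim is about 19 mm under the foot and centred within 1 mm. The supply's origin hasn't moved. It needs about 26 mm more.

send_rows --fingers '[0.15,0.15,0.15,0.15,0.15,0.15,0.15,0.15]' --dp '[[-0.5,5,0],[-0.9,8,0],[-1.2,11,0],[-1.5,14,0],[-1.8,17,0],[-2,19,0],[-2.2,20,0],[-2.3,21,0]]' --turn '[[0,0,0],[0,0,0],[0,0,0],[0,0,0],[0,0,0],[0,0,0],[0,0,0],[0,0,0]]'

```text
time_s: 9.48
position: [0.5806, -0.0222, -0.0217]
tcp_rot: [[0.021, -0.091, 0.996], [-0.019, 0.996, 0.091], [-1.0, -0.021, 0.019]]
force: [0.9, -11.6, -2.2]
opening: 0.153
```

```bash
python3 look.py j1
```

```text
9.4833 [ 0.5806 -0.0222 -0.0217] jaw 5.24 F [  0.9 -11.6  -2.2] op 0.153
wrist shim 15602 [574.1  30.4] [43.9 93.9] 5.3 [[548.0, 75.0], [557.0, -18.0], [600.0, -14.0], [592.0, 79.0]]
side shim 14 [558.2  -2.9] [17.7  8.9] 80.2 [[552.0, -11.0], [561.0, -12.0], [564.0, 5.0], [555.0, 7.0]]
side supply [481.3 209.6] [262.4 199.1] 83.6 tilt [0.0067 0.0108] 0.73
top shim attempt to get argmax of an empty sequence
top supply [492.3 212. ] [262.3 219.5] 83.4 tilt [-0.0031 -0.0002] 0.18
```

send_rows --fingers '[0.15,0.15,0.15,0.15,0.15]' --dp '[[-0.2,3,0],[-0.4,4.5,0],[-0.6,6,0],[-0.7,7,0],[-0.7,7.5,0]]' --turn '[[0,0,0],[0,0,0],[0,0,0],[0,0,0],[0,0,0]]'

```text
time_s: 10.05
position: [0.5821, -0.0181, -0.0216]
tcp_rot: [[0.025, -0.093, 0.995], [-0.024, 0.995, 0.093], [-0.999, -0.026, 0.023]]
force: [1.3, -14.1, -3.6]
opening: 0.15
```

```bash
python3 look.py k1
```

```text
10.05 [ 0.5821 -0.0181 -0.0216] jaw 5.35 F [  1.3 -14.1  -3.6] op 0.15
wrist shim 15073 [575.3  34.6] [43.9 89. ] 5.6 [[549.0, 77.0], [558.0, -12.0], [601.0, -8.0], [593.0, 81.0]]
side shim 15 [5.6e+02 1.0e-01] [26.7  9.5] 87.3 [[555.0, -13.0], [564.0, -13.0], [565.0, 13.0], [556.0, 14.0]]
side supply [481.3 213. ] [266.1 199.6] 84.0 tilt [0.0054 0.0099] 0.65
top shim attempt to get argmax of an empty sequence
top supply [523.  211.8] [259.  157.5] 84.0 tilt [-0.0082 -0.0006] 0.47
```

Force is 14 N, and insertion is about 45 mm by my estimate. I'll back off along the push line, lift clear, and check with the arm out of the view.

send_rows --fingers '[0.15,0.15,0.15,0.15,0.15,0.15,0.15,0.15,0.15,0.15]' --dp '[[0.5,-5,0],[1,-15,0],[3,-30,0],[4,-40,5],[4,-40,40],[4,-60,80],[4,-95,120],[4,-130,150],[4,-165,170],[4,-165,170]]' --turn '[[0,0,0],[0,0,0],[0,0,0],[0,0,0],[0,0,0],[0,0,0],[0,0,0],[0,0,0],[0,0,0],[0,0,0]]'

```text
time_s: 11.03
position: [0.5884, -0.1881, 0.1532]
tcp_rot: [[0.032, -0.09, 0.995], [-0.028, 0.995, 0.091], [-0.999, -0.031, 0.03]]
force: [1.0, -0.2, -1.1]
opening: 0.153
```

send_rows --fingers '[0.15,0.15,0.15,0.15,0.15,0.15]' --dp '[[-10,-35,10],[-25,-70,20],[-45,-105,20],[-70,-135,20],[-90,-160,20],[-90,-160,20]]' --turn '[[0,0,0],[0,0,0],[0,0,0],[0,0,0],[0,0,0],[0,0,0]]'

```text
time_s: 11.53
position: [0.4946, -0.3529, 0.1735]
tcp_rot: [[0.031, -0.084, 0.996], [-0.03, 0.996, 0.085], [-0.999, -0.033, 0.028]]
force: [0.5, -0.3, -0.7]
opening: 0.145
```

```bash
python3 look.py l1
python3 - <<'E'
import cv2
i=cv2.imread("pics/l1_side.png")[90:230,210:350]; cv2.imwrite("pics/l_s.png",cv2.resize(i,(600,600),interpolation=cv2.INTER_CUBIC))
E
```

```text
11.5333 [ 0.4946 -0.3529  0.1735] jaw 4.88 F [ 0.5 -0.3 -0.7] op 0.145
wrist shim attempt to get argmax of an empty sequence
side shim attempt to get argmax of an empty sequence
side supply [405.9 173.5] [124.2 259.4] 24.3 tilt [0.0049 0.0329] 1.9
top shim 333 [573.4  33.2] [40.9 80.2] 5.3 [[549.0, 71.0], [557.0, -9.0], [598.0, -5.0], [590.0, 75.0]]
top supply [491.9 212.5] [264. 220.] 84.0 tilt [-0.0015  0.0029] 0.18
```

View pics/l_s.png

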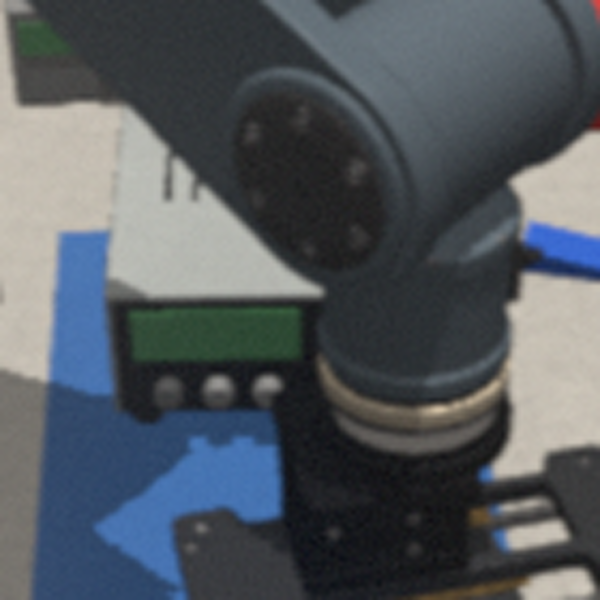

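View pics/l1_top.png

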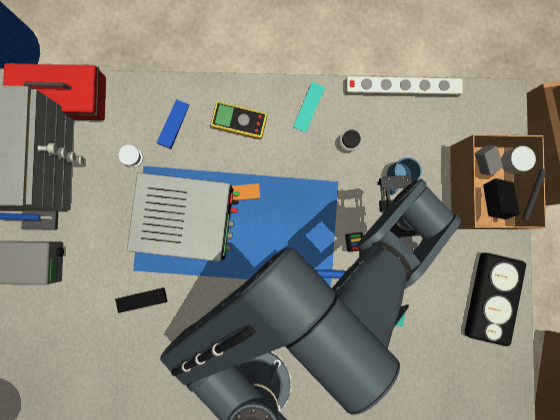

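send_rows --fingers '[0.15,0.15,0.15,0.15,0.15,0.15,0.15,0.15,0.15,0.15]' --dp '[[-30,-10,20],[-65,-22,40],[-100,-34,60],[-135,-46,80],[-170,-58,80],[-205,-70,80],[-240,-82,80],[-275,-94,80],[-300,-100,80],[-300,-100,80]]' --turn '[[0,0,0],[0,0,0],[0,0,0],[0,0,0],[0,0,0],[0,0,0],[0,0,0],[0,0,0],[0,0,0],[0,0,0]]'

```text
time_s: 12.52
position: [0.1956, -0.4483, 0.2534]
tcp_rot: [[0.031, -0.086, 0.996], [-0.028, 0.996, 0.087], [-0.999, -0.03, 0.028]]
force: [0.8, 0.2, 0.3]
opening: 0.151
```

```bash
python3 look.py m1;  python3 - <<'E'
from h import *
i=cv2.imread("pics/m1_side.png")[90:230,210:350]; cv2.imwrite("pics/m_s.png",cv2.resize(i,(600,600),interpolation=cv2.INTER_CUBIC))
for t in ["a","m1"]:
  for n in ["top","side"]:
    P=np.load(f"{t}_{n}.npz")["P"]
    th=np.radians(83.6); ex=np.array([np.cos(th),np.sin(th)]); ey=np.array([-ex[1],ex[0]])
    d=P[...,:2]-np.array([.4925,.2115]); a=d@ex; b=d@ey
    m=(abs(a)<.12)&(abs(b)<.1)&(P[...,2]>.1)&(P[...,2]<.15)
    A=np.c_[a[m],b[m],np.ones(m.sum())]; z=P[...,2][m]; c=np.linalg.lstsq(A,z,rcond=None)[0]
    print(t,n,m.sum(),"slope x,y deg",np.degrees(c[:2]).round(2),"z0 mm",(c[2]*1000).round(1),"z short corner",(1000*c@[-.108,-.088,1]).round(1),"lifted",(1000*c@[.108,.088,1]).round(1))
E
```

```text
12.5167 [ 0.1956 -0.4483  0.2534] jaw 5.01 F [0.8 0.2 0.3] op 0.151
wrist shim attempt to get argmax of an empty sequence
side shim 317 [573.5  47.7] [ 42.5 112.7] 5.6 [[547.0, 102.0], [558.0, -11.0], [600.0, -6.0], [589.0, 106.0]]
side supply [491.2 211.5] [265.5 220. ] 84.3 tilt [0.0013 0.0124] 0.72
top shim 333 [573.7  33.1] [40.8 79.9] 5.2 [[550.0, 71.0], [557.0, -9.0], [598.0, -5.0], [590.0, 75.0]]
top supply [491.8 211.4] [266.8 219.7] 84.0 tilt [-0.0019  0.0023] 0.17
a top 6315 slope x,y deg [2.11 2.64] z0 mm 128.1 z short corner 120.1 lifted 136.2
a side 2867 slope x,y deg [2.21 2.45] z0 mm 128.6 z short corner 120.7 lifted 136.5
m1 top 6265 slope x,y deg [-0.01  0.1 ] z0 mm 128.1 z short corner 127.9 lifted 128.2
m1 side 2714 slope x,y deg [ 0.13 -0.01] z0 mm 128.5 z short corner 128.3 lifted 128.8
```

View pics/m_s.png

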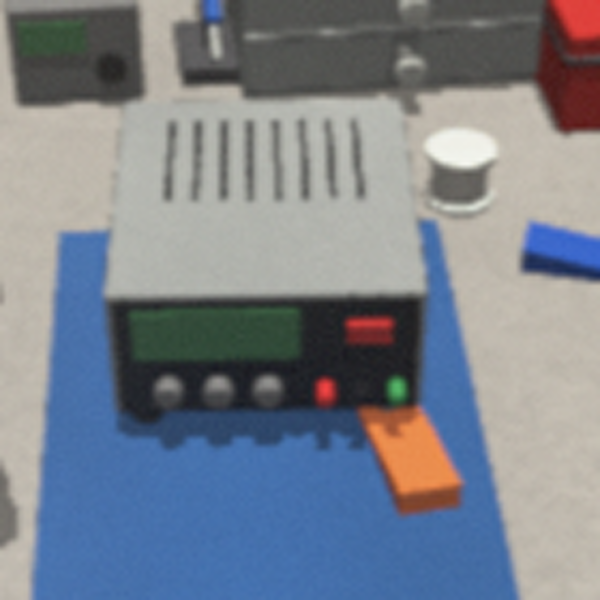

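```bash
python3 -c "
from rig import bot
print(bot.hand_in())"
```

```text
the job is handed in; nothing more can be done
None
```

I pushed the shim tip first under the short foot with the two fingers, then backed the arm clear and handed in after about 12.5 s of the 72 s allowed. No verdict was reported.

**Last checks:**
- **Level:** the top and side cameras both put the supply within about 0.15° of level; it started at 3.4°. The cruder whole-top fit read 0.72° from the side view, which I put down to non-top points in the fit.
- **Shim position:** the shim is about 45 mm under the foot, ±1.5 mm, and its centre line is within about 1–2 mm of the foot.
- **Firmness:** the force rose to 14 N over the last 6 mm while the tilt stayed about the same, which fits all four feet carrying. I couldn't measure the lifted foot's load directly.
- **Supply in place:** it slid about 1–2 mm.
- **Other things on the bench:** in the images they look where they started. I didn't measure them.

**What disagreed:** the real fingertips end about 32 mm short of the reported TCP. Because of that, my first push passed over the shim without touching it. I corrected it by working at a reported height of about -22 mm.

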